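Rolling pin out through the window of its box

TASK

A slim dark wooden rolling pin lies in the long blue box and is longer than the open window in the box's top. Take hold of it through the window, slide one end back under a cover, tip the other end up and draw the pin out on the slant without prying or jamming it against the covers. Finish while holding it in the gripper, still and about level, at least 10 cm above the top of the box and touching nothing else; do not knock or shift the mug, shakers, spice jars or tin.

Things in the scene. Friction and masses are not known exactly. Their poses are not given: they have to be found in the camera images.
- pin_box: (all sizes in mm) long low box, fixed, 326 (x) x 126 (y) x 61 high, blue walls 8 thick, white floor 4 thick; origin: centre of its underside, z up. Inside 310 x 110. Fixed pale wooden covers (undersides 55, tops 61 above the counter) close the last 80 of the inside at each end, free space beneath; the window between is 150 long (x -75 to 75), 110 wide (y -55 to 55)
- window (a point): centre of the window, level with the covers' tops, 61 above the counter. The pin fits out only on the slant: with one end slid almost to an end wall, its other end is about 20 inside the window's edge and tips up about 17 degrees until it meets the cover; then draw it out along its own length
- covers: the two fixed pale wooden covers of the box, taken together, each 82 x 112 x 5, with brass screws; same origin and axes as pin_box
- pin: dark wooden rolling pin, 210 long along its x, middle 100 is 26 in diameter, tapering to 18 at both ends; about 0.13 kg (varies), evenly balanced, stays put on a level floor. Origin: its centre, on the axis. Starts lying on the box's floor along the box's x axis (within 3 degrees), origin 17 above the counter, up to 20 off the middle, both ends under covers
- pin_end_a (a point): centre of the pin's end face at its +x end, 105 from its origin
- pin_end_b (a point): centre of the pin's end face at its -x end, 105 from its origin
- mug_c: blue-grey mug, 80x109x90, upright on the counter (mm); bystander, loose; origin: centre of its underside
- spice_a: spice jar with a black cap, 44 across, 105 high (mm); bystander, loose; origin: centre of its underside
- spice_c: spice jar with a pale cap, 44 across, 109 high (mm); bystander, loose; origin: centre of its underside
- tin_a: red low food tin, 75 across, 58 high (mm); bystander, loose; origin: centre of its underside
- salt_shaker: glass shaker with grey domed cap, 44 across, 90 high (mm); bystander, loose; origin: centre of its underside
- pepper_shaker: glass shaker with grey domed cap, 44 across, 90 high (mm); bystander, loose; origin: centre of its underside

How it is judged (in metres and radians):
On the way, in this order (a step that is already met when the one before it is completed fails the run):
1. the pin stands on the slant through the window: one end above the covers, the other still below their undersides (((z of pin_end_a in the frame of pin_box above 0.075 m and z of pin_end_b in the frame of pin_box below 0.05 m and x of pin in the frame of pin_box between -0.11 and 0.11 m and y of pin in the frame of pin_box between -0.055 and 0.055 m) or (z of pin_end_b in the frame of pin_box above 0.075 m and z of pin_end_a in the frame of pin_box below 0.05 m and x of pin in the frame of pin_box between -0.11 and 0.11 m and y of pin in the frame of pin_box between -0.055 and 0.055 m))), for 0.1 s.
2. the whole pin is out above the box's top (height (world z) of each of pin_end_a, pin_end_b above 0.08 m), for 0.1 s.
At the end, for the whole second after the job is handed in: The pin is gripped between the fingers, both its ends more than 155 mm above the counter (about 95 mm over the box's top), level within about 15 degrees, still (under 30 mm/s and 0.2 rad/s), and touches neither the box nor any bystander (height (world z) of each of pin_end_a, pin_end_b above 0.155 m and angle between pin's own x axis and vertical between 1.3 and 1.84 rad and contact force between pin and the fingers above 1 N and contact force between pin and pin_box below 0.1 N and contact force between pin and mug_c below 0.1 N and contact force between pin and spice_a below 0.1 N and contact force between pin and spice_c below 0.1 N and contact force between pin and tin_a below 0.1 N and contact force between pin and salt_shaker below 0.1 N and contact force between pin and pepper_shaker below 0.1 N and linear speed of pin below 0.03 m/s and angular speed of pin below 0.2 rad/s); the arm keeps its last pose, push and grip.
It fails at once if the pin is pried or jammed against the covers (more than 40 N) (contact force between pin and covers above 40 N).
It fails at once if a bystander is shifted by more than 30 mm or tipped (distance of any of mug_c, spice_a, spice_c, tin_a, salt_shaker, pepper_shaker from where it was at the start of the episode above 0.03 m or angle between any of mug_c, spice_a, spice_c, tin_a, salt_shaker, pepper_shaker's own z axis and vertical above 0.5 rad).
It also fails if it takes over 42 s, if anything falls off the work surface, if the arm or the gripper's body presses on something with over 40 N, if the wrist force passes 120 N, or if a joint passes its speed limit or range.

ROBOT

A 6-joint arm with a two-finger parallel gripper is mounted at the origin on a cart in front of the work surface, level with it; the furniture and walls round the work are solid. World frame = base frame: x ahead of the robot, y to its left, z up, the work surface at z = 0. Lengths are in mm, angles in rad, forces in N, time in s.
With the tool pointing down it reaches from about 400 to 925 mm from the base axis. Payload 12.5 kg.
Tool frame: the origin (TCP) lies on the centre line of the jaws, within the pads' length; the fingertips stand 17 mm ahead of it and the grasp point (between the pads) lies 2 mm behind it; z points along the fingers, y is the line along which they close (so a half turn about z gives the same grasp; the last joint's range is limited). The gripper opens to 95 mm and grips with 3 to 60 N. Pads are 20 mm wide; open, the fingers measure 119 mm over their backs; the gripper's body (75 mm by 180 mm) begins 59 mm behind the grasp point.
Start: joints at [1.058, 0.491, 1.559, -0, 1.092, -0.106], TCP at [247.28, 574.019, 231.661] pointing down, gripper open.
Joint ranges: [-3.1, 3.1], [-0.84, 2.19], [0.05, 2.79], [-1.13, 4.28], [0.06, 2.93], [-2.69, 2.69]. Speed limits (rad/s): [2.22, 2.22, 2.79, 3.14, 3.14, 3.14].

INTERFACE

Orientations are given as [roll, pitch, yaw] about the fixed x, y, z axes, in that order (R = Rz(yaw) Ry(pitch) Rx(roll)).
In Python, from cell import env gives the robot as it stands.
- The arm moves only by the tool drive_tool, never from a script. Its argument "deltas" is text: rows parted by semicolons, each of 4 numbers parted by spaces: the shift along the world's x, y, z normalised to -1 to 1, where 1 is 100 mm, then the turn about the world's z normalised to -1 to 1, where 1 is 180 degrees. A call has 1 to 10 rows; each row shifts and turns the commanded pose from where the row before left it; what a row does not reach is not made up. A row lasts 1/12 s, in which the tool goes at most 41.7 mm and 7.16 degrees, less where a joint would pass 70% of its speed; a pose out of reach is approached as far as the arm can. A call with a number of a shift or a turn outside -1 to 1 is refused whole. A call with a gripper value outside its range is refused whole. "gripper" is the closure, from 0 (fully open) to 1 (shut), set as the call begins (left out, the last holds). The fingers move at their own pace and stop on an object; the grip force is fixed at half the most. Time passes only in rows, so rows that do not move let the fingers close. It gives the time, the measured TCP pose, the force, the opening and the grip force at its end, in the units of the state.
- env.state(): the state, without advancing time (a new reading comes with each control period).
- env.read_camera(name): name is "scene" or "top" or "wrist"; returns (picture, depth): 480x640x3 uint8, red, green, blue; 480x640 float32, mm along the optical axis (not along the pixel's ray), 0 where there is no reading.
- env.camera_params(name): a dict with "mtx" (3x3 intrinsics, pixels), "camera_from_world" (4x4, takes a point from world to camera coordinates); the wrist camera has in their place "mount" (4x4, takes a point from camera to tool coordinates, whose origin is the TCP and whose axes are the flange's). Camera axes: x right, y down, z forward; pixel columns grow to the right and rows downward; lengths in mm; the calibration is good to about 2 mm. A picture is of the moment at which its call begins: read the wrist's pose just before it. camera_params takes no time and is no camera call.
- env.job_done(): hands the job in; it is judged then, once.
The state is a dict: "t": time; "joints": joint angles; "qvel": joint speeds; "tau": joint torques, N m; "eef_pos": TCP position; "tcp_rot": TCP orientation; "ft_force": force on the tool from outside, world axes, zero at the start; "moment": the same for the moment, N m; "opening": opening from 0.0 (shut) to 1.0 (fully open); "grip_force": force on a finger pad.
Only numpy, scipy, OpenCV 4.12 (cv2) and the standard library are available. Lean on these libraries where they do the work, as an engineer would, in place of code of your own. Each camera call takes 0.05 s, during which the arm holds its last target. There are 200 camera calls.

## Working session

There is one attempt and no reset: what is moved stays moved. The work goes in short steps, Python scripts to look and compute and a tool call to move; the robot and the scene stay as the last step left them, time stands still between calls to the robot, and variables do not carry over. Pictures are saved under pics/ and viewed, at most 10 in all, crops included, and the job is handed in when it is done.

Besides the shell and the picture viewer there is one more tool, called after "Call:" as name(argument=value, ...) on one line, values as JSON. drive_tool: Moves the arm, as the interface text tells. Its arguments: {"type":"object","properties":{"deltas":{"type":"string"},"gripper":{"type":"number"}},"required":["deltas"]}

```bash
mkdir -p pics; ls; python3 - <<'E'
from cell import env
import cv2
for n in ("top","scene"):
    p,d=env.read_camera(n); cv2.imwrite(f"pics/{n}0.png",p[:,:,::-1])
    print(env.camera_params(n))
print(env.state()); print(env.camera_params("wrist"))
E
```

```text
pics
{'mtx': array([[447.23216472,   0.        , 317.48498662],
       [  0.        , 447.23216472, 242.8375125 ],
       [  0.        ,   0.        ,   1.        ]]), 'camera_from_world': array([[ 1.89240858e-02, -9.99815213e-01, -3.37914826e-03,
        -2.34564636e+01],
       [-9.86812131e-01, -1.81343299e-02, -1.60850753e-01,
         6.21374801e+02],
       [ 1.60759751e-01,  6.37853794e-03, -9.86972956e-01,
         1.19471291e+03],
       [ 0.00000000e+00,  0.00000000e+00,  0.00000000e+00,
         1.00000000e+00]])}
{'mtx': array([[475.48493   ,   0.        , 319.11379928],
       [  0.        , 475.48493   , 239.0469164 ],
       [  0.        ,   0.        ,   1.        ]]), 'camera_from_world': array([[ 8.00539361e-01, -5.99265457e-01, -4.20034930e-03,
        -4.78734075e+02],
       [-4.35115548e-01, -5.76408672e-01, -6.91684540e-01,
         3.20524264e+02],
       [ 4.12081534e-01,  5.55548337e-01, -7.22187548e-01,
         1.18896485e+03],
       [ 0.00000000e+00,  0.00000000e+00,  0.00000000e+00,
         1.00000000e+00]])}
{'t': 0.1, 'joints': array([ 1.05838649e+00
[... 436 characters left out ...]
  2.73481033e+00]), 'ft_force': array([-0.68377098, -0.55519611, -0.10364938]), 'moment': array([-0.0142296 , -0.00846877,  0.00203055]), 'grip_force': 0.0, 'opening': 1.000379112671353}
{'mtx': array([[416.75751317,   0.        , 325.96601105],
       [  0.        , 416.75751317, 235.45254382],
       [  0.        ,   0.        ,   1.        ]]), 'mount': array([[ 6.71142763e-04, -9.60551300e-01, -2.78102049e-01,
         7.82775657e+01],
       [ 9.99999775e-01,  6.50489823e-04,  1.66535153e-04,
        -7.93831288e-01],
       [ 2.09369951e-05, -2.78102099e-01,  9.60551520e-01,
        -1.52323626e+02],
       [ 0.00000000e+00,  0.00000000e+00,  0.00000000e+00,
         1.00000000e+00]])}
```

View pics/top0.png

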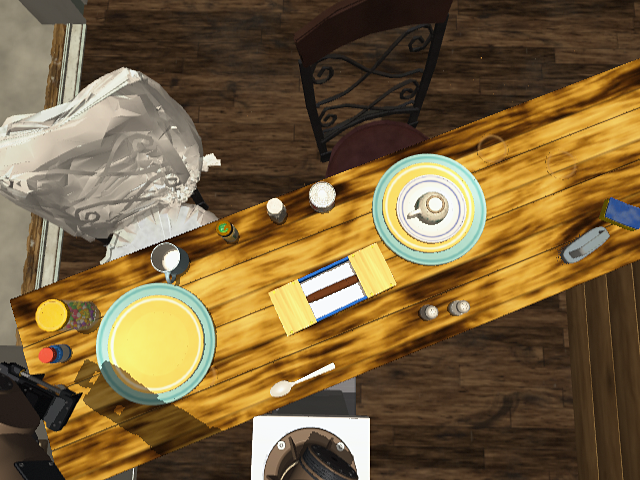

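View pics/scene0.png

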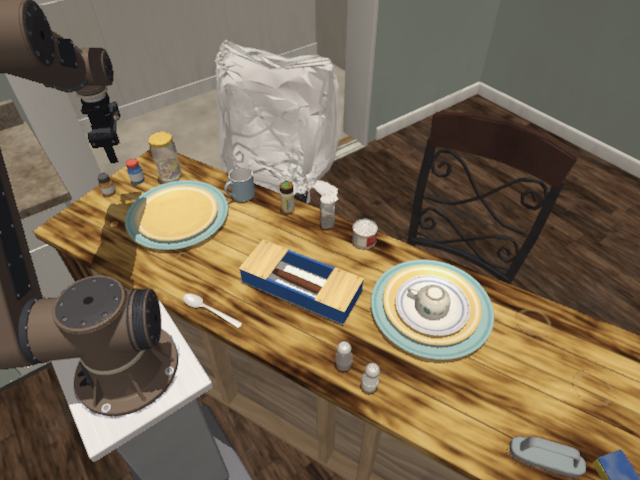

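The top view shows the box centred near (332,288), with the dark pin crossing its white window. The mug is at (168,262) and the shakers at (430,312) and (459,307). I'll measure the box and the pin from the top view.

```bash
cat > h.py <<'E'
import numpy as np, cv2
from cell import env
from scipy.spatial.transform import Rotation as R
def cam(n):
    P=env.camera_params(n); s=env.state(); p,d=env.read_camera(n)
    if n=="wrist":
        T=np.eye(4); T[:3,:3]=R.from_euler('xyz',s['tcp_rot']).as_matrix(); T[:3,3]=s['eef_pos']; W=T@P['mount']
    else: W=np.linalg.inv(P['camera_from_world'])
    return p,d,P['mtx'],W
def rays(K,W,uv,z):
    uv=np.asarray(uv,float).reshape(-1,2); r=np.c_[uv,np.ones(len(uv))]@np.linalg.inv(K).T@W[:3,:3].T
    o=W[:3,3]; return o+r*((z-o[2])/r[:,2])[:,None]
def points(d,K,W):
    v,u=np.mgrid[:480,:640]; r=np.dstack([u,v,np.ones_like(u)]).astype(float)@np.linalg.inv(K).T
    return (r*d[...,None])@W[:3,:3].T+W[:3,3]
E
python3 - <<'E'
from h import *
p,d,K,W=cam("top"); X=points(d,K,W); z=X[...,2]
roi=np.zeros((480,640),bool); roi[235:345,260:405]=1
m=((z>48)&(z<75)&roi).astype(np.uint8)
v,u=np.nonzero(m); q=rays(K,W,np.c_[u,v],61)[:,:2]
(c,sz,a)=cv2.minAreaRect(q.astype(np.float32)); print("rect",c,sz,a,len(q))
c=np.array(c); yaw=np.deg2rad(a if sz[0]>sz[1] else a+90)
ex=np.array([np.cos(yaw),np.sin(yaw)]); ey=np.array([-ex[1],ex[0]]); print("yaw",yaw,ex)
# pin: dark, non-blue pixels within window
hsv=cv2.cvtColor(p,cv2.COLOR_RGB2HSV).astype(int); 
v,u=np.nonzero(roi&(hsv[...,2]<110)); q=rays(K,W,np.c_[u,v],25)[:,:2]-c
l=np.c_[q@ex,q@ey]; dark=p[v,u].astype(int); k=(abs(l[:,0])<65)&(abs(l[:,1])<42)&(dark[:,0]>=dark[:,2])
l=l[k]; print("pin n",len(l), l.mean(0), np.polyfit(l[:,0],l[:,1],1), np.percentile(l,[2,98],axis=0))
print(np.median(z[roi&(m>0)]))
E
```

```text
rect (496.9757995605469, -54.00791931152344) (127.05806732177734, 327.2020568847656) 26.034452438354492 3411
yaw 2.0251832407980483 [-0.43891152  0.89853029]
pin n 170 [-0.20378144  1.95127248] [-0.01411002  1.94839712] [[-61.35218346 -11.15635371]
 [ 61.49158413  12.5154724 ]]
62.41203259774238
```

Call:
drive_tool(deltas="0.139 -0.349 0 -0.01256;0.139 -0.349 0 -0.01256;0.139 -0.349 0 -0.01256;0.139 -0.349 0 -0.01256;0.139 -0.349 0 -0.01256;0.139 -0.349 0 -0.01256;0.139 -0.349 0 -0.01256;0.139 -0.349 0 -0.01256;0.139 -0.349 0 -0.01256;0.139 -0.349 0 -0.01256", gripper=0.35)

```text
t: 0.98
eef_pos: [386.5, 223.3, 231.7]
tcp_rot: [3.141, 0.0, 2.338]
ft_force: [0.7, 0.2, -0.5]
opening: 0.647
grip_force: 0.0
```

Call:
drive_tool(deltas="0.139 -0.349 0 -0.01256;0.139 -0.349 0 -0.01256;0.139 -0.349 0 -0.01256;0.139 -0.349 0 -0.01256;0.139 -0.349 0 -0.01256;0.139 -0.349 0 -0.01256;0.139 -0.349 0 -0.01256;0.139 -0.349 0 -0.01256;0 0 0 0;0 0 0 0")

```text
t: 1.82
eef_pos: [497.6, -55.7, 231.2]
tcp_rot: [-3.141, -0.001, 2.022]
ft_force: [0.4, 0.7, -0.6]
opening: 0.652
grip_force: 0.0
```

```bash
python3 - <<'E'
from h import *
s=env.state(); print(s['t'],s['eef_pos'],s['tcp_rot'],s['opening'],s['joints'])
p,d,K,W=cam("wrist"); cv2.imwrite("pics/w1.png",p[:,:,::-1])
np.savez("w1.npz",p=p,d=d,K=K,W=W)
E
```

```text
1.8167 [497.63120936 -55.6925037  231.18590612] [-3.14108677e+00 -5.03523366e-04  2.02157111e+00] 0.6519309211052557 [-2.43472617e-01  3.15955928e-01  1.85726101e+00  7.67956120e-05
  9.69086664e-01 -6.94291017e-01]
```

View pics/w1.png

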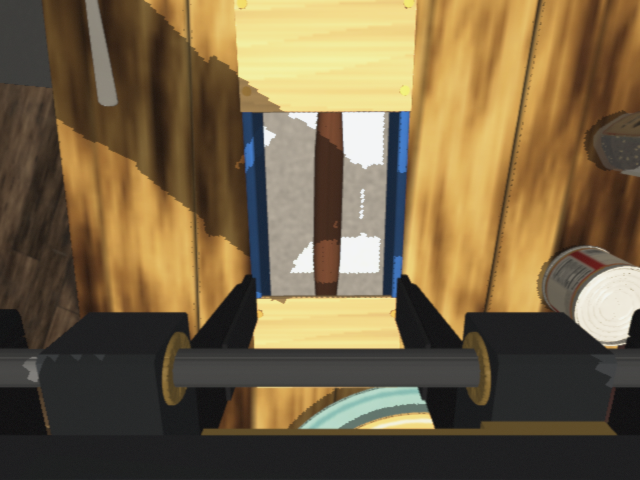

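The wrist view shows the window from row 112 to row 297 and the pin near column 328, narrowing at both ends. I'll measure its width profile to find its offset along the box.

```bash
python3 - <<'E'
from h import *
f=np.load("w1.npz"); p,d,K,W=[f[k] for k in "pdKW"]
c=np.array([497.,-54]); U=np.array([.439,-.899]); V=np.array([.899,.439])
L=lambda uv,z:(lambda q:np.c_[q@U,q@V])(rays(K,W,uv,z)[:,:2]-c)
print("win edge mids", L([[329,112],[329,297]],58)); print("corners",L([[245,112],[411,112]],61))
q=L([[269,200],[387,200]],4); print("inner floor y",q[:,1])
hsv=cv2.cvtColor(p,cv2.COLOR_RGB2HSV).astype(int); P=p.astype(int)
m=((P[...,0]>P[...,2]*1.4)&(hsv[...,2]<140)).astype(np.uint8); m[:114]=0;m[296:]=0;m[:,:300]=0;m[:,360:]=0
m=cv2.morphologyEx(m,cv2.MORPH_OPEN,np.ones((3,3)))
for r in range(116,296,6):
    u=np.nonzero(m[r])[0]
    if len(u):
        q=L([[u.min(),r],[u.max()+1,r]],19); print(r,q[:,0].mean().round(1),q[:,1].mean().round(1),(q[1,1]-q[0,1]).round(1))
E
```

```text
win edge mids [[-78.14315095   1.8465931 ]
 [ 72.59456892   1.72710066]]
corners [[-78.29921344 -60.54441523]
 [-77.95181486  62.69872713]]
inner floor y [-53.4198516   55.80932845]
116 -75.2 2.5 19.3
122 -70.3 2.9 20.3
128 -65.4 2.5 21.2
134 -60.4 2.5 21.3
140 -55.5 2.1 22.2
146 -50.4 2.5 23.2
152 -45.4 1.6 23.2
158 -40.3 2.1 24.2
164 -35.1 2.1 24.3
170 -29.9 2.1 24.4
176 -24.7 2.1 24.5
182 -19.4 1.6 23.7
188 -14.1 1.6 23.8
194 -8.8 1.6 23.9
200 -3.4 1.6 24.0
206 2.1 1.1 23.2
212 7.5 1.1 23.3
218 13.1 0.7 24.3
224 18.7 0.7 24.4
230 24.3 0.6 24.5
236 29.9 0.2 23.7
242 35.7 0.2 23.8
248 41.4 0.2 23.9
254 47.2 0.1 22.1
260 53.1 -0.3 23.2
266 59.0 0.1 22.3
272 65.0 -0.4 21.5
278 71.0 -0.4 21.6
284 77.1 -0.9 20.7
290 83.2 -0.4 19.9
```

Call:
drive_tool(deltas="0.088 -0.175 -0.35 0;0.088 -0.175 -0.35 0;0 0 -0.35 0;0 0 -0.35 0;0 0 0 0;0 0 -0.3 0;0 0 -0.2 0;0 0 -0.1 0;0 0 -0.07 0;0 0 0 0")

```text
t: 2.7
eef_pos: [515.2, -88.7, 25.0]
tcp_rot: [-3.141, -0.0, 2.025]
ft_force: [-0.6, -0.2, -0.5]
opening: 0.652
grip_force: 0.0
```

Call:
drive_tool(deltas="0 0 0 0;0 0 0 0;0 0 0 0;0 0 0 0;0 0 0 0", gripper=1)

```text
t: 3.12
eef_pos: [515.3, -89.3, 25.2]
tcp_rot: [3.141, 0.001, 2.025]
ft_force: [0.4, 0.2, 0.2]
opening: 0.359
grip_force: 0.0
```

Call:
drive_tool(deltas="0 0 0 0;0 0 0 0;0 0 0 0;0 0 0 0")

```text
t: 3.45
eef_pos: [515.2, -89.2, 24.9]
tcp_rot: [3.141, 0.0, 2.025]
ft_force: [-1.3, -0.6, 5.6]
opening: 0.272
grip_force: 29.9
```

Call:
drive_tool(deltas="0 0 0.03 0;0 0 0 0;-0.044 0.09 0 0;-0.044 0.09 0 0;-0.044 0.09 0 0;-0.044 0.09 0 0;-0.03 0.061 0 0;-0.013 0.027 0 0;0 0 0 0;0 0 0 0")

```text
t: 4.28
eef_pos: [493.4, -44.3, 27.7]
tcp_rot: [3.141, 0.0, 2.025]
ft_force: [1.4, 0.1, -0.5]
opening: 0.272
grip_force: 29.9
```

Call:
drive_tool(deltas="-0.013 0.027 0 0;0 0 0.06 0;0 0 0.06 0;0 0 0.04 0;0 0 0.03 0;0 0 0.03 0;0 0 0 0")

```text
t: 4.87
eef_pos: [492.1, -41.8, 50.3]
tcp_rot: [3.141, 0.001, 2.025]
ft_force: [-0.2, -0.0, -2.0]
opening: 0.27
grip_force: 29.9
```

```bash
python3 - <<'E'
from h import *
p,d,K,W=cam("wrist"); a=p
q=cam("scene")[0][220:340,220:390]; q=cv2.resize(q,None,fx=2.6,fy=2.6)
o=np.zeros((520,800,3),np.uint8); b=cv2.resize(a,(350,262)); o[:262,:350]=b; o[:q.shape[0],355:355+q.shape[1]]=q[:,:445]
cv2.imwrite("pics/w2.png",o[:,:,::-1]); s=env.state(); print(s['t'],s['eef_pos'],s['ft_force'],s['moment'],s['grip_force'])
E
```

```text
4.9667 [491.9140543  -41.71067061  49.78629706] [-0.20790312  0.12714306 -0.56028619] [-0.11352546  0.01476087  0.01342868] 29.932091357186437
```

View pics/w2.png

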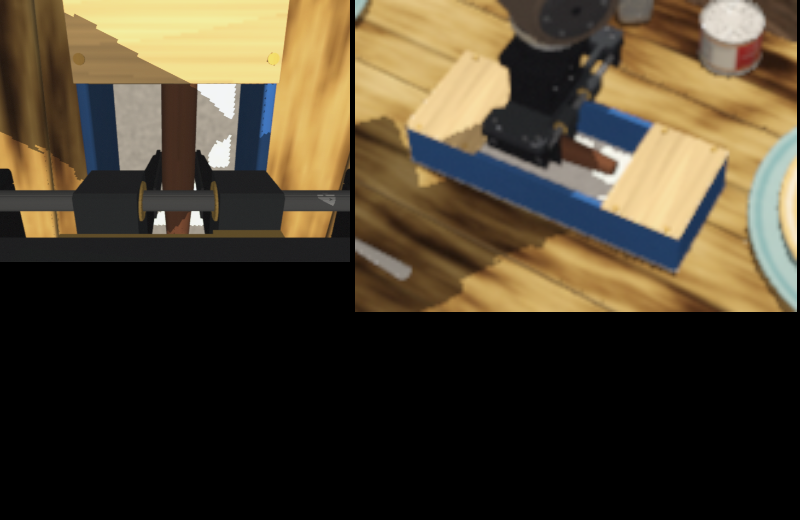

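The pin is gripped, and its free end near (615,165) sits inside the window, short of the cover. It has risen about 25 mm, so it is just reaching the left cover's edge. I'll keep lifting in small steps and watch the force.

Call:
drive_tool(deltas="0 0 0.03 0;0 0 0 0;0 0 0.03 0;0 0 0 0")

```text
t: 5.3
eef_pos: [492.0, -41.7, 55.9]
tcp_rot: [3.141, 0.0, 2.025]
ft_force: [0.1, -0.2, -3.9]
opening: 0.274
grip_force: 30.0
```

Call:
drive_tool(deltas="0 0 0.03 0;0 0 0 0;0 0 0.03 0;0 0 0 0")

```text
t: 5.63
eef_pos: [491.9, -41.7, 62.0]
tcp_rot: [3.141, 0.0, 2.025]
ft_force: [0.0, -0.3, -5.1]
opening: 0.275
grip_force: 30.0
```

```bash
cat > look.py <<'E'
import sys
from h import *
P,d,K,W=cam("scene"); q=cv2.resize(P[210:345,220:390],None,fx=4,fy=4)
cv2.imwrite(f"pics/{sys.argv[1]}.png",q[:,:,::-1]); s=env.state(); print(s['t'],s['eef_pos'],s['ft_force'],s['moment'],s['grip_force'])
np.savez("s.npz",p=P,d=d,K=K,W=W)
E
python3 look.py s3
```

```text
5.6833 [491.89161759 -41.66476807  61.8885174 ] [ 1.30334815 -0.1120458  -3.13172546] [-0.31117925 -0.22269318 -0.04033668] 29.9981752038002
```

View pics/s3.png

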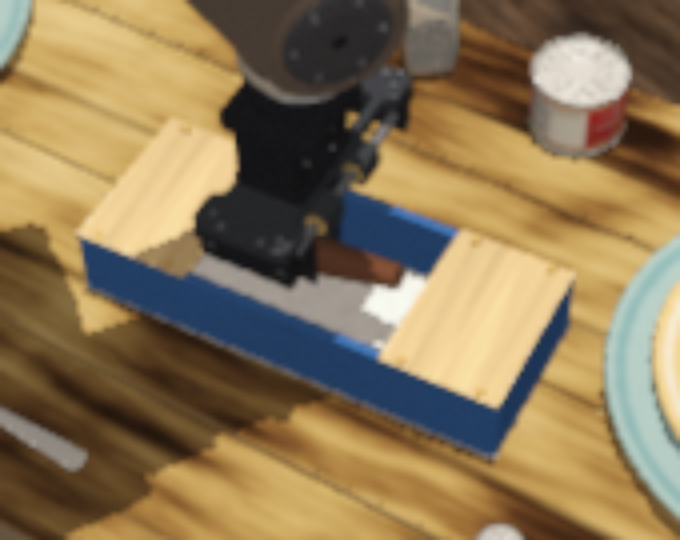

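The pin is pivoting in the pads at about 4 N, and its raised end near (400,275) is free of the right cover. I'll go on to about 17–18 degrees.

Call:
drive_tool(deltas="0 0 0.03 0;0 0 0 0;0 0 0.03 0;0 0 0 0")

```text
t: 6.02
eef_pos: [491.8, -41.6, 68.0]
tcp_rot: [3.142, -0.0, 2.025]
ft_force: [-0.9, 0.2, -2.6]
opening: 0.272
grip_force: 30.0
```

Call:
drive_tool(deltas="0 0 0.02 0;0 0 0 0;0 0 0 0")

```text
t: 6.27
eef_pos: [491.8, -41.7, 69.7]
tcp_rot: [-3.142, -0.0, 2.025]
ft_force: [0.3, -0.0, -4.0]
opening: 0.271
grip_force: 30.0
```

```bash
python3 look.py s4; python3 - <<'E'
from h import *
f=np.load("s.npz"); p,d,K,W=[f[k] for k in "pdKW"]; X=points(d,K,W)
c=np.array([497.,-54]); U=np.array([.439,-.899]); V=np.array([.899,.439])
P=p.astype(int); m=(P[...,0]>P[...,2]*1.35)&(P.max(2)<150); m[:255]=0;m[295:]=0;m[:,:290]=0;m[:,335:]=0
x=X[m]; l=np.c_[(x[:,:2]-c)@U,(x[:,:2]-c)@V,x[:,2]]; l=l[(l[:,2]>40)&(abs(l[:,1])<25)]
for a in range(0,80,5):
    k=(l[:,0]>=a)&(l[:,0]<a+5)
    if k.sum(): print(a,k.sum(),l[k,1].mean().round(1),l[k,2].max().round(1))
E
```

```text
6.3167 [491.75978235 -41.65940561  69.66872602] [ 0.52218278  0.76651375 -3.2673881 ] [-0.18168759  0.02518056  0.02105123] 29.99847862869501
0 16 -9.8 102.9
5 15 -5.4 79.6
10 13 -6.6 82.0
15 13 -4.6 145.8
20 13 -5.5 83.1
25 11 -5.3 81.8
30 10 -5.1 84.8
35 14 -5.4 87.1
40 9 -5.9 86.6
45 10 -3.6 89.7
50 12 -5.2 88.2
55 4 -2.3 88.4
```

View pics/s4.png

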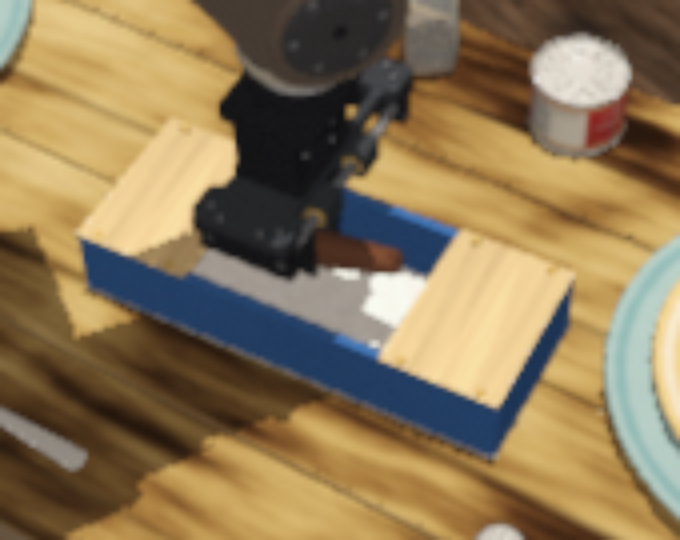

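The raised end's top is about 89 mm up, so its axis is near 80 mm. I'll lift slightly more, then draw along the slant.

Call:
drive_tool(deltas="0 0 0.02 0;0 0 0.015 0;0 0 0 0;0 0 0 0;0.022 -0.045 0.014 0;0.022 -0.045 0.014 0;0.022 -0.045 0.014 0;0.022 -0.045 0.014 0;0 0 0 0")

```text
t: 7.07
eef_pos: [501.5, -60.7, 79.2]
tcp_rot: [3.14, 0.001, 2.024]
ft_force: [-0.2, -0.6, -1.3]
opening: 0.27
grip_force: 30.0
```

Call:
drive_tool(deltas="0.022 -0.045 0.014 0;0.022 -0.045 0.014 0;0.022 -0.045 0.014 0;0.022 -0.045 0.014 0;0 0 0 0;0 0 0 0")

```text
t: 7.57
eef_pos: [509.5, -77.9, 84.4]
tcp_rot: [3.141, 0.0, 2.024]
ft_force: [-0.1, 0.9, -2.0]
opening: 0.273
grip_force: 30.0
```

```bash
python3 look.py s5
```

```text
7.6167 [509.3674473  -77.73541211  84.32529036] [ 0.43357352 -0.36898333 -1.17926339] [-0.08298699 -0.01270873 -0.01548512] 29.999802159145474
```

View pics/s5.png

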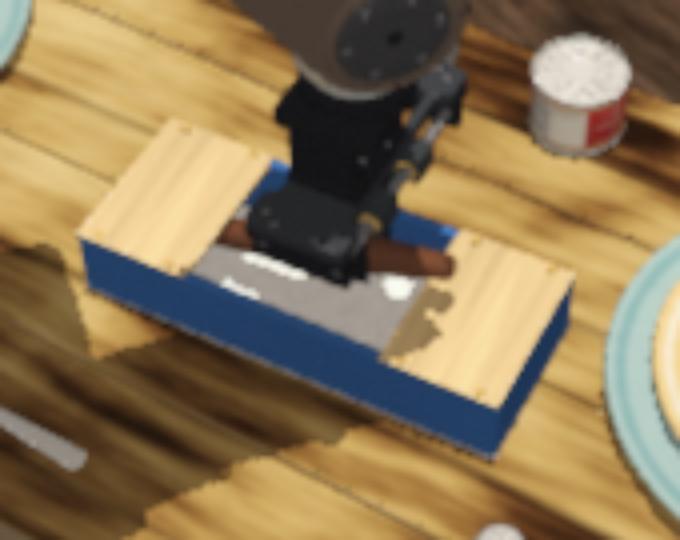

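The raised end is now above the right cover near (450,265), and the force is only the pin's weight. I'll draw on, then lift.

Call:
drive_tool(deltas="0.022 -0.045 0.014 0;0.022 -0.045 0.014 0;0.022 -0.045 0.014 0;0.022 -0.045 0.014 0;0.022 -0.045 0.014 0;0.022 -0.045 0.014 0;0 0 0 0")

```text
t: 8.2
eef_pos: [523.3, -105.6, 93.0]
tcp_rot: [3.141, 0.001, 2.024]
ft_force: [-0.5, 0.5, -1.2]
opening: 0.27
grip_force: 30.0
```

Call:
drive_tool(deltas="0.022 -0.045 0.014 0;0.022 -0.045 0.014 0;0.022 -0.045 0.014 0;0.022 -0.045 0.014 0;0.022 -0.045 0.014 0;0 0 0 0")

```text
t: 8.7
eef_pos: [534.3, -128.1, 100.1]
tcp_rot: [3.141, 0.001, 2.024]
ft_force: [0.5, 0.6, -2.2]
opening: 0.272
grip_force: 30.0
```

```bash
python3 look.py s6
```

```text
8.75 [ 533.90696164 -127.65825565   99.86846368] [-1.02252961  0.81602884 -1.73069909] [-0.04712598 -0.03914947 -0.0104546 ] 29.99963002279401
```

View pics/s6.png

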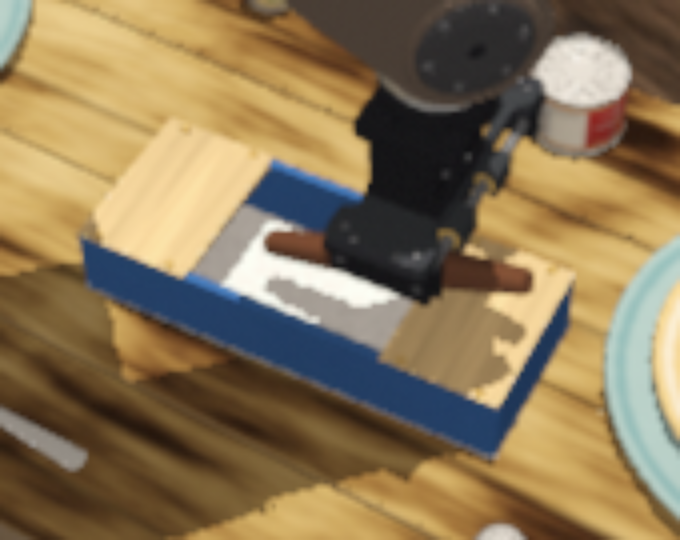

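The low end, near (268,240), has cleared the left cover. I'll lift, then measure the tilt.

Call:
drive_tool(deltas="0 0 0.1 0;0 0 0.15 0;0 0 0.15 0;0 0 0.15 0;0 0 0.1 0;0 0 0.05 0;0 0 0 0;0 0 0 0")

```text
t: 9.42
eef_pos: [533.5, -127.0, 169.6]
tcp_rot: [3.142, -0.0, 2.025]
ft_force: [-0.3, -0.4, -1.4]
opening: 0.271
grip_force: 30.0
```

```bash
cat > tilt.py <<'E'
from h import *
c=np.array([497.,-54]); U=np.array([.439,-.899]); V=np.array([.899,.439])
s=env.state(); g=s['eef_pos']; print(s['t'],g,s['ft_force'],s['grip_force'],s['opening'])
p,d,K,W=cam("scene"); X=points(d,K,W); P=p.astype(int)
lu=(X[...,:2]-g[:2])@U; lv=(X[...,:2]-g[:2])@V
m=(P[...,0]>P[...,2]*1.35)&(P.max(2)<150)&(abs(lv)<25)&(abs(lu)<190)&(X[...,2]>g[2]-80)&(X[...,2]<g[2]+50)&(X[...,2]>70)
a,z=lu[m],X[m][:,2]; k=(abs(a)>25)
for b in range(-170,100,15):
    j=(a>=b)&(a<b+15)
    if j.sum()>3: print(b+7,j.sum(),np.median(z[j]).round(1),z[j].max().round(1),np.median(lv[m][j]).round(1))
E
python3 tilt.py
```

```text
9.4167 [ 533.50391312 -127.04744245  169.61903746] [-0.29589173 -0.40215144 -1.38268353] 29.999807802960277 0.2708463096292161
-133 9 123.7 125.8 -6.8
-118 29 126.6 132.1 -5.4
-103 35 133.0 139.5 -6.9
-88 35 137.4 143.5 -8.7
-73 9 135.6 146.0 -11.7
2 5 172.4 174.7 3.1
17 65 173.4 191.0 -9.3
32 47 177.7 183.5 -8.9
47 45 181.7 188.2 -7.7
62 48 183.7 190.7 -4.2
```

The tilt is about 17.6 degrees and both ends are above 110 mm. To level the pin, I'll move back so the low end sits over the left cover's top and press it down gently.

Call:
drive_tool(deltas="-0.06 0.125 0 0;-0.06 0.125 0 0;-0.06 0.125 0 0;-0.06 0.125 0 0;0 0 -0.15 0;0 0 -0.15 0;0 0 -0.1 0;0 0 -0.05 0;0 0 0 0")

```text
t: 10.22
eef_pos: [509.2, -76.6, 123.9]
tcp_rot: [-3.14, -0.001, 2.025]
ft_force: [0.2, 0.7, -1.4]
opening: 0.269
grip_force: 30.0
```

Call:
drive_tool(deltas="0 0 -0.04 0;0 0 -0.04 0;0 0 0 0;0 0 0 0")

```text
t: 10.55
eef_pos: [509.8, -77.2, 116.9]
tcp_rot: [3.141, 0.0, 2.024]
ft_force: [-0.3, 0.4, 0.6]
opening: 0.272
grip_force: 30.0
```

Call:
drive_tool(deltas="0 0 -0.04 0;0 0 -0.04 0;0 0 -0.04 0;0 0 0 0;0 0 0 0")

```text
t: 10.97
eef_pos: [509.5, -77.1, 104.4]
tcp_rot: [-3.141, -0.001, 2.024]
ft_force: [0.4, -0.7, 0.7]
opening: 0.273
grip_force: 30.0
```

```bash
python3 tilt.py
```

```text
10.9667 [509.49687175 -77.09281761 104.41766747] [ 0.40875131 -0.69335771  0.73045773] 30.001194141805172 0.27288452246722594
-133 11 74.9 76.7 -4.8
-118 30 76.8 82.6 -6.2
-103 38 81.2 88.2 -8.0
-88 13 80.9 87.8 -9.2
2 8 105.8 110.0 2.6
17 52 107.4 132.6 -10.2
32 39 108.4 114.5 -8.2
47 40 111.3 118.0 -7.1
62 35 113.2 118.7 -6.6
77 5 110.4 113.2 -3.3
```

It is levelling: about 11.5 degrees now. I'll press a bit further.

Call:
drive_tool(deltas="0 0 -0.04 0;0 0 -0.04 0;0 0 -0.04 0;0 0 -0.04 0;0 0 0 0;0 0 0 0")

```text
t: 11.52
eef_pos: [509.5, -77.1, 88.4]
tcp_rot: [-3.141, -0.001, 2.024]
ft_force: [0.3, -0.4, 0.3]
opening: 0.269
grip_force: 30.0
```

Call:
drive_tool(deltas="0 0 0.1 0;0 0 0.2 0;0 0 0.2 0;0 0 0.2 0;0 0 0.2 0;0 0 0.2 0;0 0 0.15 0;0 0 0.05 0;0 0 0 0;0 0 0 0")

```text
t: 12.35
eef_pos: [509.4, -77.1, 218.6]
tcp_rot: [-3.142, -0.0, 2.025]
ft_force: [-0.6, -0.6, -0.5]
opening: 0.271
grip_force: 30.0
```

Call:
drive_tool(deltas="0 0 0 0;0 0 0 0;0 0 0 0;0 0 0 0")

```text
t: 12.68
eef_pos: [509.6, -77.2, 218.2]
tcp_rot: [-3.141, -0.001, 2.025]
ft_force: [0.1, 1.8, -1.3]
opening: 0.271
grip_force: 30.0
```

```bash
python3 tilt.py
```

```text
12.6833 [509.56569039 -77.16293158 218.2345069 ] [ 0.05530346  1.76616974 -1.29703124] 29.99989152420312 0.27096765642416826
-133 22 202.0 205.9 -4.0
-118 38 204.1 208.8 -6.2
-103 39 205.3 210.7 -7.0
-88 24 202.0 212.3 -11.3
2 15 216.5 221.4 -0.8
17 79 219.0 245.9 -8.1
32 51 217.6 224.5 -6.9
47 49 219.3 224.8 -7.7
62 44 219.5 226.3 -6.9
77 12 219.3 223.2 -4.0
```

The tilt is now about 5 degrees, both ends are near 200 mm and the grip is steady, so I'm handing in.

```bash
python3 -c "
from cell import env
print(env.job_done())"
```

```text
the job is handed in; nothing more can be done
None
```

I drew the pin out on the slant and handed the job in at about 12.7 s, holding it about 5° off level with both ends roughly 200 mm above the counter; no verdict came back, and the highest wrist force I read was about 6 N.

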